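# Hook the washed-parts basket out of its swing cradle and onto the drain stand

### The arm

A 7-joint arm with a two-finger parallel gripper is mounted at the origin on the work surface. World frame = base frame: x ahead of the robot, y to its left, z up, the work surface at z = 0. Lengths are in m, angles in rad, forces in N, time in s.
With the tool pointing down it reaches from about 0.4 to 0.875 m from the base axis. Payload 19.3 kg.
Tool frame: the origin (TCP) lies on the centre line of the jaws, within the pads' length; the fingertips stand 25 mm ahead of it and the grasp point (between the pads) lies 6 mm ahead of it; z points along the fingers, y is the line along which they close (so a half turn about z gives the same grasp; the last joint's range is limited). The gripper opens to 85 mm and grips with 20 to 120 N. Pads are 22 mm wide; open, the fingers measure 114 mm over their backs; the gripper's body (76 mm by 85 mm) begins 54 mm behind the grasp point. The pads swing forward as they close: fully open they stand 13 mm farther back than shut.
Start: joints at [-1.243, 0.521, -0.036, 1.599, 0.021, 1.021, -0.113], TCP at [0.242, 0.576, 0.256] pointing down, gripper open.
Joint ranges: [-2.91, 2.91], [-0.3, 2.13], [-1.5, 1.42], [0.17, 2.43], [-1.26, 4.41], [0.16, 1.93], [-2.52, 2.52]. Speed limits (rad/s): [1.89, 1.89, 2.39, 2.39, 3.01, 3.01, 3.01].

### API

Orientations are given as a 3x3 rotation matrix whose columns are the frame's x, y, z axes.
In Python, from workcell import * gives the robot as it stands. The module is installed in compiled form; this text tells all that it offers.
- The arm moves only by the tool servo_tool, never from a script. Its argument "motion" is text: rows parted by semicolons, each of 6 numbers parted by spaces: the shift along the tool's x, y, z scaled (see below), then the turn, a rotation vector about the tool's x, y, z scaled (see below). In form: x y z rx ry rz; .... A call has 1 to 10 rows; each row is the pose to reach, as a shift and turn from the pose commanded when the call began, along the tool's axes at that moment, turning the shorter way round; what a row does not reach only later rows make up. The controller multiplies each number of a shift by 10 cm and each number of a turn by 2 pi rad. A row lasts 1/12 s, in which the tool goes at most 41.7 mm and 7.16 degrees, less where a joint would pass 70% of its speed; a pose out of reach is approached as far as the arm can. A call with a number of a shift or a turn outside -1 to 1 is refused whole. A call with a gripper value outside its range is refused whole. "jaw" is the closure in counts, from 0 (fully open) to 255 (shut), set as the call begins (left out, the last holds). The fingers move at their own pace and stop on an object; "newtons" is the grip in N (left out, the last holds). Time passes only in rows, so rows that repeat a pose let the fingers close. It gives the time, the measured TCP pose, the force, the opening and the grip force at its end, in the units of the state.
- state(): the state, without advancing time (a new reading comes with each control period).
- snapshot(name): name is "scene" or "top"; returns a dict with "image" (420x560x3 uint8, red, green, blue), "vertical_fov" (degrees; the focal length in pixels is half the picture's height over the tangent of half this angle, whatever the lens; pixels are square), "cx", "cy" (the principal point, pixels), "k1" (the pictures are not rectified: a ray, as slopes to the right and down, at radius r is drawn at 1 + k1 r^2 times it, then the intrinsics apply), "view" (4x4, takes a point from world to camera coordinates). Camera axes: x right, y up, looking along -z (the intrinsics and any distortion apply to the point x, -y, -z); pixel columns grow to the right and rows downward; lengths in m; the calibration is good to about 2 mm. A picture is of the moment at which its call begins. There is no depth.
- finish_job(): hands the job in; it is judged then, once.
The state is a dict: "time": time; "joint_pos": joint angles; "joint_vel": joint speeds; "effort": joint torques, N m; "tool_pos": TCP position; "tcp_rot": TCP orientation; "wrist_force": force on the tool from outside, world axes, zero at the start; "moment": the same for the moment, N m; "gripper_width": opening from 0.0 (shut) to 1.0 (fully open); "finger_force": force on a finger pad.
Only numpy, scipy, OpenCV 4.12 (cv2) and the standard library are available. Lean on these libraries where they do the work, as an engineer would, in place of code of your own. Each camera call takes 0.05 s, during which the arm holds its last target. There are 200 camera calls.

### The job

Take the lifting hook off its rack and, with the hook only and never the gripper, lift the swinging parts basket by its bail straight up out of the cradle's notches, keeping it from tipping or jamming. Carry it clear of the standing cans and lower it gently onto the drain stand, its centre sleeve over the spindle, until it sits flat. Then hang the hook back on its rack, leaving everything else where it stands.

Things in the scene. Friction and masses are not known exactly. Their poses are not given: they have to be found in the camera images.
- basket: Round open steel basket, 90 mm wide, 55 mm tall, about 0.35 kg, with fixed contents. Origin: centre of underside, z up. Centre sleeve: bore 22 mm, outside 29 mm, 32 mm tall, open below. 7 mm trunnion pins along +-y, axis 42 mm up, 16 mm heads reaching 68 mm from the centre; it hangs and swings on them in the cradle. Rigid bail of 7 mm rod over it in the y-z plane.
- bail (a point): Centre of the bail rod at its top, 115 mm above the basket's underside (60 mm above its rim); the top of the bail is straight and level for 28 mm along the basket's y axis. About 0.16 m above the bench at the start.
- cradle: Fixed dark steel cradle, plate 120 x 160 x 8 mm (x, y, z), origin centre of underside. Upright cheeks at y = +-55 mm, 8 mm thick, 36 mm wide along x, tops 107 mm above the bench; in each an open-topped vertical notch 10 mm wide, 22 mm deep holds a basket pin, so the pins are free after a straight lift of 22 mm. The basket starts with the cradle's yaw.
- drain_stand: Fixed round aluminium drain stand, 156 mm diameter, 20 mm thick, origin at the centre of its underside; in its centre an upright 16 mm spindle with a tapered tip, 70 mm above the bench. A seated basket has its underside 20 mm above the bench, centred on the spindle; any yaw will do.
- rack: Fixed dark steel hook rack, 110 mm high, base 100 x 90 mm; origin on the bench under the hook's hanging place. Two level prongs at y = +-13 mm, 10 mm wide, 8 mm thick, tops at 110 mm, 16 mm apart, run from a back post (face at x = +40 mm) to x = -21 mm; the gap is open at the -x end.
- rack_seat (a point): On the rack, 110 mm above its underside: the point where the hook's origin lies when it hangs there.
- hook: Lifting hook, 0.15 kg. Origin: centre of the underside of its 36 mm round collar, 6 mm thick; z up the shank. Wooden grip 30 x 22 mm (x, y) from z = 6 to 51 mm. Below, 8 mm rod in the x-z plane: straight to z = -20 mm, then cranked back to x = -14 mm, ending in a V open to +x. Starts hanging by its collar, shank between the rack's prongs, turned up to 0.35 rad from the rack's yaw.
- hook_seat (a point): In the hook: the corner of its V seat (middle of the metal), at x = 0, z = -84 mm of the hook; the V is of strip 12 mm wide along y, 8 mm thick, its sides at 45 degrees, 20 mm apart at the mouth. A bail lying in the V has its centre 10.5 mm above this point; the metal ends 6 mm below it.
- hook_point (a point): In the hook: centre of the rounded end of the point, at x = +15 mm, z = -63 mm of the hook; its top is 4 mm higher. Taking the hook off the rack: raise it only 3 to 6 mm, then draw it out towards the rack's -x, since the crank (from z = -20 to -32 mm) does not pass up between the prongs. Hang it up the same way back.
- can_a: Bystander: spray can, 52 mm diameter, 165 mm tall, origin under its centre.
- can_b: Bystander: spray can, 52 mm diameter, 165 mm tall, origin under its centre.
- bottle_c: Bystander: bottle, 60 mm diameter, 160 mm tall, origin under its centre.
- jar: Bystander: glass jar, 66 mm diameter, 85 mm tall, origin under its centre.
- bearing_cup: Bystander: steel bearing ring, 80 mm diameter, 22 mm tall, lying flat.
- socket: Bystander: hollow socket, 36 mm diameter, 45 mm tall, standing.
- wrench: Bystander: small wrench, 150 mm long, lying flat.
There are look-alikes about, which are no part of the job. What is shaped like the rack but pink or purple is not meant. What is shaped like the basket but blue is not meant.

How it is judged:
On the way, in this order (a step that is already met when the one before it is completed fails the run):
1. the basket hangs on the hook, clear of the cradle (contact force between basket and hook above 1 N and contact force between basket and cradle below 0.1 N and height (world z) of basket above 0.072 m), for 0.2 s.
2. the basket sits on the drain stand with its sleeve over the spindle (horizontal distance between basket and drain_stand below 0.006 m and height (world z) of basket below 0.025 m and angle between basket's own z axis and vertical below 0.06 rad), for 0.2 s.
At the end, for the whole second after the job is handed in: The basket rests on the drain stand, level (within 0.06 rad), sleeve over the spindle (centre within 6 mm) and underside within 5 mm of the stand's top; the hook hangs upright (within 0.12 rad) by its collar on the rack, within 12 mm of its hanging place; both at rest (all of step 2 and linear speed of each of basket, hook below 0.02 m/s and distance between hook and rack_seat below 0.012 m and angle between hook's own z axis and vertical below 0.12 rad and contact force between hook and basket below 0.1 N); the robot touches nothing.
It fails at once if the gripper or the arm touches the basket (contact force between any of the fingers, the arm and basket above 0.5 N).
It fails at once if the basket tips by more than 0.35 rad (angle between basket's own z axis and vertical above 0.35 rad).
It fails at once if the basket jams in the cradle (over 20 N) (contact force between basket and cradle above 20 N).
It fails at once if the basket is dropped or flung (over 0.8 m/s), or set down on the stand hard (over 0.4 m/s) (linear speed of basket above 0.8 m/s or (linear speed of basket above 0.4 m/s and horizontal distance between basket and drain_stand below 0.05 m and height (world z) of basket below 0.08 m)).
It fails at once if a bystander is moved by more than 25 mm (distance of any of can_a, can_b, bottle_c, jar, bearing_cup, socket, wrench from where it was at the start of the episode above 0.025 m).
It also fails if it takes over 69 s, if anything falls off the work surface, if the arm or the gripper's body presses on something with over 40 N, if the wrist force passes 120 N, or if a joint passes its speed limit or range.

## Working session

There is one attempt and no reset: what is moved stays moved. The work goes in short steps, Python scripts to look and compute and a tool call to move; the robot and the scene stay as the last step left them, time stands still between calls to the robot, and variables do not carry over. Pictures are saved under pics/ and viewed, at most 13 in all, crops included, and the job is handed in when it is done.

Besides the shell and the picture viewer there is one more tool, called after "Emit:" by a JSON object that holds its "name" and its "arguments". servo_tool: Moves the arm, as the interface text tells. Shifts and turns lie within -1 to 1; 1 stands for 10 cm of shift or 2 pi rad of turn. Its arguments: {"type":"object","properties":{"motion":{"type":"string"},"jaw":{"type":"number"},"newtons":{"type":"number"}},"required":["motion"]}

```bash
mkdir -p pics; cat > h.py <<'E'
from workcell import *
import numpy as np, cv2
def snap(n):
    s=snapshot(n); return s
def save(s,name): cv2.imwrite('pics/'+name,cv2.cvtColor(s['image'],cv2.COLOR_RGB2BGR))
def K(s):
    f=210/np.tan(np.radians(s['vertical_fov'])/2); return np.array([[f,0,s['cx']],[0,f,s['cy']],[0,0,1]])
def ray(s,u,v):
    k=K(s); xd=np.array([(u-k[0,2])/k[0,0],(v-k[1,2])/k[1,1]]); x=xd.copy()
    for _ in range(30): x=xd/(1+s['k1']*(x@x))
    V=np.array(s['view']); R=V[:3,:3]; o=-R.T@V[:3,3]
    return o,R.T@np.array([x[0],-x[1],-1])
def onz(s,u,v,z):
    o,d=ray(s,u,v); return o+d*(z-o[2])/d[2]
def proj(s,p):
    V=np.array(s['view']); c=V[:3,:3]@np.array(p)+V[:3,3]; x=np.array([c[0]/-c[2],-c[1]/-c[2]])
    x=x*(1+s['k1']*(x@x)); k=K(s); return k[:2,:2]@x+k[:2,2]
def tri(sa,a,sb,b):
    o1,d1=ray(sa,*a); o2,d2=ray(sb,*b)
    t=np.linalg.lstsq(np.c_[d1,-d2],o2-o1,rcond=None)[0]; p,q=o1+d1*t[0],o2+d2*t[1]
    return (p+q)/2,np.linalg.norm(p-q)
E
python3 - <<'E'
from h import *
for n in('scene','top'):
    s=snap(n); save(s,n+'0.png'); V=np.array(s['view']); print(n,s['vertical_fov'],s['k1'],s['cx'],s['cy'],-V[:3,:3].T@V[:3,3], -V[2,:3])
print(state())
E
```

```text
scene 50.92940008485213 -0.03397198237076972 283.3362753318513 216.77089343386393 [0.94722058 0.51190957 0.90202532] [-0.41787043 -0.50897409 -0.75254879]
top 54.0546685421722 -0.03448849365976895 277.2665246726527 211.29283325032094 [ 0.38052814 -0.01883565  1.32244486] [ 1.33612908e-01  1.60808050e-04 -9.91033584e-01]
{'time': 0.1, 'joint_pos': array([-1.24321433,  0.52192898, -0.03630187,  1.59990352,  0.02121345,
        1.02108269, -0.11279983]), 'joint_vel': array([ 6.43746361e-04,  3.05274960e-04,  1.16805242e-03, -1.86439476e-03,
        3.88511197e-05,  1.77724341e-03, -6.43252277e-04]), 'effort': array([ 1.93321328e-03, -9.28498507e+01,  1.98380649e+00, -3.70529222e+01,
        1.82239129e-02,  5.27919809e-03,  5.87448221e-05]), 'tool_pos': array([0.24205749, 0.57595614, 0.25581641]), 'tcp_rot': array([[-9.21912091e-01,  3.87399042e-01, -2.80815708e-04],
       [ 3.87399134e-01,  9.21911661e-01, -8.94336929e-04],
       [-8.75779936e-05, -9.33287790e-04, -9.99999561e-01]]), 'wrist_force': array([0.33310509, 0.64216014, 0.62078722]), 'moment': array([ 0.09486607,  0.06001573, -0.01143269]), 'finger_force': 0.0, 'gripper_width': 0.9969960435180986}
```

View pics/scene0.png

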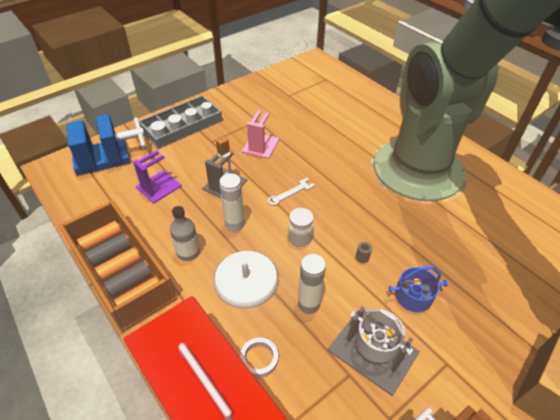

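View pics/top0.png

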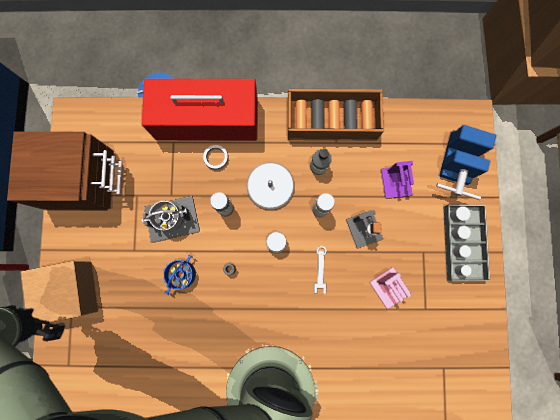

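The scene view shows the dark rack at about (220,175), the basket in its cradle at (380,340) and the stand at (246,278). In the top view the same things are at (365,228), (166,216) and (270,186). One composite of crops will give the detail.

```bash
cat > crop.py <<'E'
from h import *
def crop(img,u,v,w=80,h=60,k=5):
    c=img[v-h//2:v+h//2,u-w//2:u+w//2]
    return cv2.cvtColor(cv2.resize(c,None,fx=k,fy=k,interpolation=cv2.INTER_CUBIC),cv2.COLOR_RGB2BGR)
E
python3 - <<'E'
from crop import *
s=snap('scene');t=snap('top');a,b=s['image'],t['image']
cv2.imwrite('pics/c1.png',np.vstack([np.hstack([crop(b,365,228),crop(a,222,170)]),np.hstack([crop(b,168,216),crop(a,380,345,107,80,3.75)[:300,:400]])]) if 0 else np.vstack([np.hstack([crop(b,365,228),crop(a,222,170)]),np.hstack([crop(b,168,216),cv2.resize(crop(a,380,345,100,76,4),(400,300))])]))
# stand: white disc top z=.02
for nm,c,box in(('top',t,(240,155,300,215)),('scene',s,(205,240,285,310))):
    x0,y0,x1,y1=box; hsv=cv2.cvtColor(c['image'],cv2.COLOR_RGB2HSV)
    m=((hsv[...,1]<50)&(hsv[...,2]>110)).astype(np.uint8); mm=np.zeros_like(m); mm[y0:y1,x0:x1]=m[y0:y1,x0:x1]
    cs=max(cv2.findContours(mm,0,1)[0],key=cv2.contourArea); p=np.array([onz(c,*q[0],.02)[:2] for q in cs])
    (cx,cy),r=cv2.minEnclosingCircle(p.astype(np.float32)); A=np.c_[2*p,np.ones(len(p))]; f=np.linalg.lstsq(A,(p**2).sum(1),rcond=None)[0]
    print(nm,'stand',f[:2],np.sqrt(f[2]+f[:2]@f[:2]),'mec',cx,cy,r)
for nm,uv,z in(('can?',(221,203),.165),('can2',(324,203),.165),('bottle',(321,156),.16),('jar',(277,241),.085),('basket',(168,215),.1),('rack',(365,228),.1),('socket',(230,269),.045),('blue',(180,274),.05)): print(nm,onz(t,*uv,z))
E
```

```text
top stand [0.64058739 0.00506279] 0.07451488703478429 mec 0.6405047178268433 0.005111490376293659 0.07617316395044327
scene stand [0.64706871 0.01037814] 0.07632447107395424 mec 0.646355390548706 0.010967199690639973 0.07919497787952423
can? [0.55941912 0.14165077 0.165     ]
can2 [ 0.56120459 -0.15152083  0.165     ]
bottle [ 0.70010568 -0.14472058  0.16      ]
jar [ 0.4572975 -0.018375   0.085    ]
basket [0.53212301 0.30904175 0.1       ]
rack [ 0.49660925 -0.28084909  0.1       ]
socket [0.37274023 0.12570066 0.045     ]
blue [0.35639875 0.2782214  0.05      ]
```

View pics/c1.png

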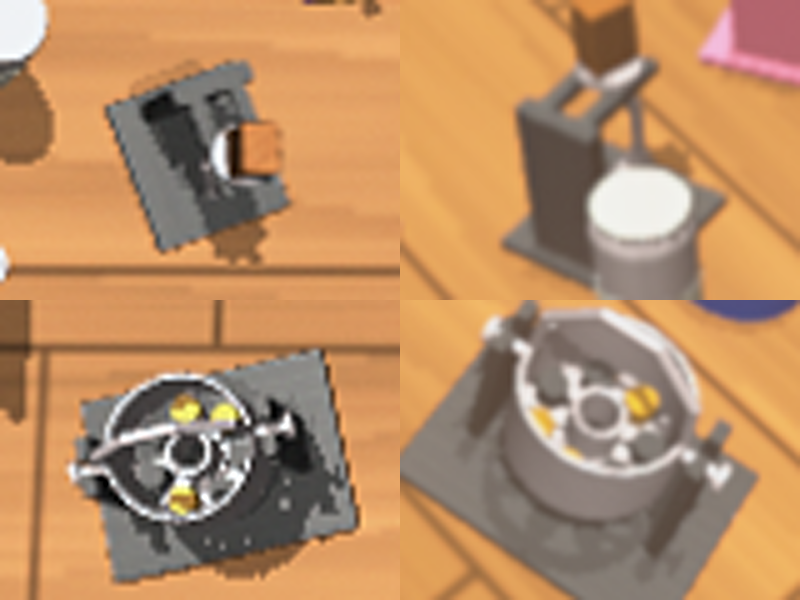

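```bash
cat > m.py <<'E'
from h import *
s=snap('scene');t=snap('top')
T=lambda u,v:(365-40+u/5-.4,228-30+v/5-.4)
S=lambda u,v:(222-40+(u-400)/5-.4,170-30+v/5-.4)
TB=lambda u,v:(168-40+u/5-.4,216-30+(v-300)/5-.4)
SB=lambda u,v:(330+(u-400)/4-.4,307+(v-300)/3.947-.4)
P=lambda l,x:print(l,np.round(x,4))
c=[onz(t,*T(*q),.006)[:2] for q in((107,107),(245,62),(290,205),(162,250))]
P('rackbase top',c);P('ctr',np.mean(c,0));e=c[0]-c[3]+c[1]-c[2];P('yaw',np.arctan2(e[1],e[0]));P('sides',[np.linalg.norm(c[0]-c[3]),np.linalg.norm(c[0]-c[1])])
c=[onz(s,*S(*q),.11)[:2] for q in((520,105),(600,140),(660,68))]; P('prong pts',c)
P('base scene',[onz(s,*S(*q),.0)[:2] for q in((503,243),(725,200))])
P('grip top',onz(t,*T(262,150),.161)); P('collar left',onz(t,*T(212,157),.113))
P('collar scene',onz(s,*S(610,75),.113))
c=[onz(t,*TB(*q),.008)[:2] for q in((82,405),(322,350),(358,527),(115,580))]
P('cradle',c);P('ctr',np.mean(c,0));e=c[0]-c[3]+c[1]-c[2];P('yaw',np.arctan2(e[1],e[0]));P('sides',[np.linalg.norm(c[0]-c[3]),np.linalg.norm(c[0]-c[1])])
P('right corner scene',onz(s,*SB(760,475),.008))
for a,b in(((80,472),(718,470)),((287,427),(493,327))): P('pin',np.r_[tri(t,TB(*a),s,SB(*b))])if 0 else print('pin',tri(t,TB(*a),s,SB(*b)))
P('rim',onz(t,*TB(178,448),.1015)); P('bailmid',onz(t,*TB(165,432),.1615))
P('spindle scene base/top', onz(s,245,268,.07)); P('spindle top',onz(t,270,184,.07))
E
python3 m.py
```

```text
rackbase top [[ 0.5343 -0.2402]
 [ 0.5641 -0.3302]
 [ 0.4717 -0.3569]
 [ 0.4425 -0.274 ]]
ctr [ 0.5032 -0.3003]
yaw 0.3171
sides [0.0978 0.0948]
prong pts [[ 0.5475 -0.3082]
 [ 0.5288 -0.2588]
 [ 0.4711 -0.2874]]
base scene [[ 0.5627 -0.3267]
 [ 0.4413 -0.2775]]
grip top [ 0.4921 -0.302   0.161 ]
collar left [ 0.4924 -0.2839  0.113 ]
collar scene [ 0.4976 -0.2961  0.113 ]
cradle [[0.5704 0.413 ]
 [0.6074 0.2582]
 [0.4925 0.2312]
 [0.4574 0.3862]]
ctr [0.5319 0.3221]
yaw 0.2317
sides [0.1162 0.1591]
right corner scene [0.458  0.3865 0.008 ]
pin (array([0.51776016, 0.38409013, 0.09206445]), np.float64(0.0011208172055876126))
pin (array([0.54693787, 0.25922415, 0.09015991]), np.float64(0.003371435968420491))
rim [0.5312 0.3231 0.1015]
bailmid [0.533  0.3141 0.1615]
spindle scene base/top [0.6505 0.0168 0.07  ]
spindle top [0.6346 0.0044 0.07  ]
```

The top-left crop shows the hook's wooden grip over the rack at top pixel (377,228); the base corners of the rack and cradle read to about 0.3 px. Sizes match: rack base 98 x 95 mm, cradle 116 x 159 mm, pins at z about 0.091. I'll start moving while refining the grip yaw and the spindle.

Emit:
{"name": "servo_tool", "arguments": {"motion": "-0.21 -0.17 0 0 0 0; -0.42 -0.34 0 0 0 0; -0.63 -0.51 0 0 0 0; -0.84 -0.68 0 0 0 0", "jaw": 0}}

```text
time: 0.63
tool_pos: [0.2936, 0.4798, 0.2562]
tcp_rot: [[-0.922, 0.387, -0.0], [0.387, 0.922, -0.0], [-0.0, -0.0, -1.0]]
wrist_force: [0.3, -0.3, -0.7]
gripper_width: 1.001
finger_force: 0.0
```

Emit:
{"name": "servo_tool", "arguments": {"motion": "-0.21 -0.17 0 0 0 0; -0.42 -0.34 0 0 0 0; -0.63 -0.51 0 0 0 0; -0.84 -0.68 0 0 0 0"}}

```text
time: 0.97
tool_pos: [0.3448, 0.3845, 0.2564]
tcp_rot: [[-0.922, 0.387, 0.0], [0.387, 0.922, 0.0], [-0.0, 0.0, -1.0]]
wrist_force: [1.7, 1.2, 0.5]
gripper_width: 0.998
finger_force: 0.0
```

Emit:
{"name": "servo_tool", "arguments": {"motion": "-0.21 -0.17 0 0 0 0; -0.42 -0.34 0 0 0 0; -0.63 -0.51 0 0 0 0; -0.84 -0.68 0 0 0 0"}}

```text
time: 1.3
tool_pos: [0.3959, 0.2892, 0.2564]
tcp_rot: [[-0.922, 0.387, 0.0], [0.387, 0.922, 0.0], [-0.0, 0.0, -1.0]]
wrist_force: [0.2, -0.2, -0.8]
gripper_width: 0.998
finger_force: 0.0
```

Emit:
{"name": "servo_tool", "arguments": {"motion": "-0.21 -0.17 0 0 0 0; -0.42 -0.34 0 0 0 0; -0.63 -0.51 0 0 0 0; -0.84 -0.68 0 0 0 0"}}

```text
time: 1.63
tool_pos: [0.447, 0.194, 0.2564]
tcp_rot: [[-0.922, 0.387, 0.0], [0.387, 0.922, 0.0], [-0.0, 0.0, -1.0]]
wrist_force: [0.8, -0.4, 0.4]
gripper_width: 1.0
finger_force: 0.0
```

```bash
python3 - <<'E'
from crop import *
s=snap('scene');t=snap('top');print(state()['tool_pos'],state()['joint_pos'])
hsv=cv2.cvtColor(t['image'],cv2.COLOR_RGB2HSV)
print(hsv[222:236,370:386,1]);
x0,y0=366,218; sub=t['image'][y0:y0+22,x0:x0+22].astype(int)
for r in sub[4:20]: print(' '.join('%3d'%(p[0]) for p in r))
a,b=s['image'],t['image']
cv2.imwrite('pics/c2.png',np.hstack([crop(b,272,184,40,60,10),crop(a,246,272,40,60,10)]))
E
```

```text
[0.44811427 0.19157254 0.25643087] [-0.59232683  0.30376978  0.0817487   1.95697378 -0.02995634  0.88196305
  0.67259083]
[[  9  10  20 103 130 122 127 147 153 154 145 138 139 141 140 141]
 [ 21  21  73 169 162 162 164 159 159 160 150 140 138 139 139 139]
 [ 60 213 191 166 163 160 160 160 162 161 156 142 138 139 138 139]
 [ 77 190 152 164 160 160 160 160 159 159 155 145 138 141 140 140]
 [ 49 200 170 163 160 158 159 163 158 159 154 143 139 140 140 139]
 [ 49 195 159 166 162 160 159 159 159 161 160 144 138 139 139 140]
 [ 48 199 170 161 161 158 158 158 162 162 159 145 139 141 138 138]
 [ 48 193 150 164 161 159 156 160 160 160 159 145 140 141 141 141]
 [ 43 203 168 162 162 159 159 160 160 159 158 146 137 139 140 141]
 [ 26 217 172 166 163 160 165 159 159 160 156 143 139 140 139 139]
 [ 17 220 197 171 173 168 166 165 162 148 124 133 140 140 140 139]
 [ 10  56  49  35  26  22  29  33  23  13  34 115 141 139 139 140]
 [ 13  22  26  19  13   9   7   5   3   4  13  80 146 143 140 141]
 [  7   6   6   8   5   6   6   6   6   8   6  47 143 143 141 140]]
131 113  74  70  88 100  75 106 147 149
[... 668 characters left out ...]
 168 249 238 141  49  47 142 224 230 224 223 228 233 221 215 230 229 229 228 229 228
162 118 209 248 176  47  49 129 205 220 220 231 232 233 221 217 229 227 228 228 228 227
105  86 163 240 178  44  48  79 124 146 157 164 167 177 181 211 233 231 230 231 231 231
 91  90  89 160 167  77  88  94 100  93  78  61  55  92 148 211 235 231 230 231 231 231
 82  86  83 105  97 128 146 161 178 170 145 107  87 112 133 188 229 232 230 229 230 229
 78  91  60  99 115  79  81  93 100 119 126 125 123 122 123 129 196 234 231 231 230 229
 93 112  68  84 125 107  73  71  69  99 127 124 120 121 120 137 205 235 231 230 231 232
 91 106  91  69  84  88  74  72  74  94 122 126 121 121 121 117 174 225 226 228 232 232
```

View pics/c2.png

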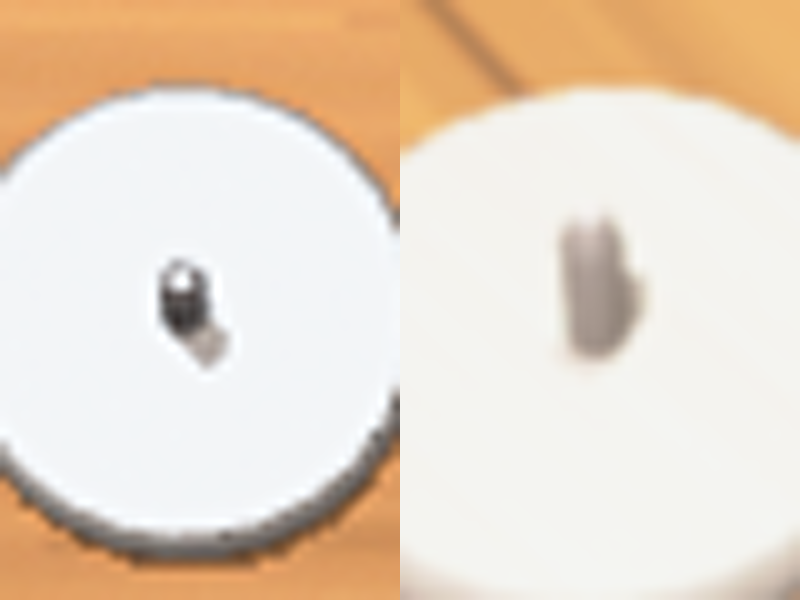

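The spindle tip shows at about (270.3,181) in the top view and (245,264.5) in the scene view. The grip's top face is centred at (377,227.4), with yaw about 0.03.

```bash
python3 - <<'E'
from h import *
s=snap('scene');t=snap('top')
print(tri(t,(252+18.3-.5,154+27-.5),s,(226+19.2-.5,242+22.5-.5)))
print('tip@.068',onz(t,269.8,180.5,.068),onz(s,244.7,264,.068))
print('base',onz(t,252+18.5-.5,154+32.8-.5,.02),onz(s,226+19.5-.5,242+34.3-.5,.02))
print('grip',onz(t,377,227.4,.161))
E
```

```text
(array([0.64499227, 0.0058743 , 0.06894632]), np.float64(0.0022426294424024457))
tip@.068 [0.64604313 0.00514395 0.068     ] [0.64388876 0.00614807 0.068     ]
base [0.63716811 0.00525558 0.02      ] [0.64557584 0.00537093 0.02      ]
grip [ 0.49271161 -0.30199006  0.161     ]
```

Emit:
{"name": "servo_tool", "arguments": {"motion": "-0.21 -0.17 0 0 0 0; -0.42 -0.34 0 0 0 0; -0.63 -0.51 0 0 0 0; -0.84 -0.68 0 0 0 0"}}

```text
time: 2.17
tool_pos: [0.4978, 0.1003, 0.2563]
tcp_rot: [[-0.923, 0.385, 0.0], [0.385, 0.923, 0.0], [0.0, 0.0, -1.0]]
wrist_force: [1.0, 0.8, -0.6]
gripper_width: 0.998
finger_force: 0.0
```

Emit:
{"name": "servo_tool", "arguments": {"motion": "0 0 0 0 0 0.02; 0 0 0 0 0 0.04; 0 0 0 0 0 0.055; 0 0 0 0 0 0.07; 0 0 0 0 0 0.09; 0 0 0 0 0 0.105; 0 0 0 0 0 0.12; 0 0 0 0 0 0.14; 0 0 0 0 0 0.145"}}

```text
time: 2.92
tool_pos: [0.4973, 0.1014, 0.2562]
tcp_rot: [[-0.253, 0.967, -0.0], [0.967, 0.253, 0.0], [0.0, -0.0, -1.0]]
wrist_force: [-0.2, 1.4, -0.3]
gripper_width: 0.997
finger_force: 0.0
```

Emit:
{"name": "servo_tool", "arguments": {"motion": "0 0 0 0 0 0.02; 0 0 0 0 0 0.04; 0 0 0 0 0 0.055; 0 0 0 0 0 0.07; 0 0 0 0 0 0.09; 0 0 0 0 0 0.105; 0 0 0 0 0 0.12; 0 0 0 0 0 0.14; 0 0 0 0 0 0.145"}}

```text
time: 3.67
tool_pos: [0.4973, 0.1014, 0.2562]
tcp_rot: [[0.609, 0.793, -0.0], [0.793, -0.609, 0.0], [-0.0, -0.0, -1.0]]
wrist_force: [0.3, -0.5, -0.3]
gripper_width: 0.999
finger_force: 0.0
```

Emit:
{"name": "servo_tool", "arguments": {"motion": "0 0 0 0 0 0.02; 0 0 0 0 0 0.04; 0 0 0 0 0 0.055; 0 0 0 0 0 0.07; 0 0 0 0 0 0.09; 0 0 0 0 0 0.105; 0 0 0 0 0 0.12; 0 0 0 0 0 0.14; 0 0 0 0 0 0.1467; 0 0 0 0 0 0.1467"}}

```text
time: 4.5
tool_pos: [0.4973, 0.1014, 0.2561]
tcp_rot: [[1.0, -0.001, -0.0], [-0.001, -1.0, -0.0], [-0.0, 0.0, -1.0]]
wrist_force: [0.5, 0.5, -0.5]
gripper_width: 1.002
finger_force: 0.0
```

Emit:
{"name": "servo_tool", "arguments": {"motion": "0 0.25 0 0 0 0; 0 0.5 0 0 0 0; 0 0.75 0 0 0 0; 0 1 0 0 0 0"}}

```text
time: 4.83
tool_pos: [0.4975, -0.0001, 0.2563]
tcp_rot: [[1.0, 0.004, 0.0], [0.004, -1.0, 0.0], [0.0, -0.0, -1.0]]
wrist_force: [1.2, 0.3, -0.2]
gripper_width: 1.002
finger_force: 0.0
```

Emit:
{"name": "servo_tool", "arguments": {"motion": "0 0.25 0 0 0 0; 0 0.5 0 0 0 0; 0 0.75 0 0 0 0; 0 1 0 0 0 0"}}

```text
time: 5.17
tool_pos: [0.4976, -0.1002, 0.2563]
tcp_rot: [[1.0, 0.004, 0.0], [0.004, -1.0, 0.001], [0.0, -0.001, -1.0]]
wrist_force: [0.8, 0.1, -0.7]
gripper_width: 1.001
finger_force: 0.0
```

Emit:
{"name": "servo_tool", "arguments": {"motion": "0 0.25 0 0 0 0; 0 0.5 0 0 0 0; 0 0.75 0 0 0 0; 0 1 0 0 0 0"}}

```text
time: 5.5
tool_pos: [0.4978, -0.2003, 0.2562]
tcp_rot: [[1.0, 0.004, 0.0], [0.004, -1.0, 0.0], [0.0, -0.0, -1.0]]
wrist_force: [0.4, 0.2, -0.3]
gripper_width: 1.0
finger_force: 0.0
```

Emit:
{"name": "servo_tool", "arguments": {"motion": "0 0.25 0 0 0 0; 0 0.5 0 0 0 0; 0 0.75 0 0 0 0; 0 0.95 0 0 0 0; -0.04 1.03 0 0 0 0; -0.04 1.00 0 0 0 0;-0.04 1.00 0 0 0 0"}}

```text
out of range; nothing moved
```

```bash
python3 - <<'E'
from crop import *
s=snap('scene');t=snap('top');st=state();print(st['tool_pos'],st['joint_pos'])
cv2.imwrite('pics/c3.png',np.hstack([crop(t['image'],370,225),crop(s['image'],222,150)]))
E
```

```text
[ 0.49719109 -0.20298538  0.25650773] [-0.27021179  0.48487498  0.76537715  1.86004293 -0.40450698  0.95766188
 -0.89631191]
```

View pics/c3.png

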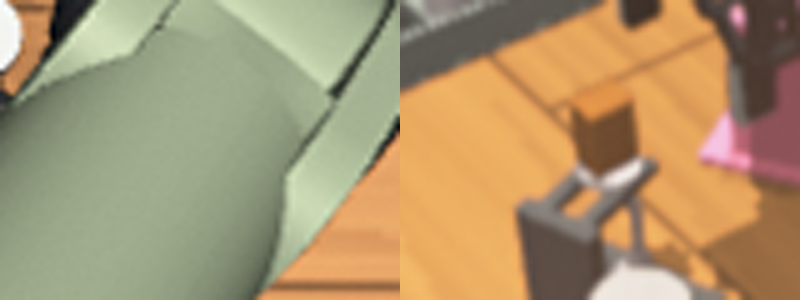

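In the scene crop the grip's top face is at about (222.6,139), and the arm now hides the rack from above.

```bash
python3 - <<'E'
from h import *
s=snap('scene');print(onz(s,222.6,139,.161), [onz(s,182+(u-400)/5-.4,120+v/5-.4,.161)[:2] for u,v in ((568,97),(608,114),(638,95),(600,80))])
E
```

```text
[ 0.49257077 -0.3008892   0.161     ] [array([ 0.50799462, -0.31281664]), array([ 0.49903709, -0.2881822 ]), array([ 0.4778811 , -0.29163869]), array([ 0.48683978, -0.31445423])]
```

Emit:
{"name": "servo_tool", "arguments": {"motion": "0 0.25 0 0 0 0; 0 0.5 0 0 0 0; 0 0.75 0 0 0 0; -0.04 0.9 0 0 0 0; -0.04 0.99 0 0 0 0; -0.04 0.99 0 0 0 0"}}

```text
time: 6.15
tool_pos: [0.4936, -0.2994, 0.2563]
tcp_rot: [[1.0, 0.0, -0.0], [0.0, -1.0, -0.0], [-0.0, 0.0, -1.0]]
wrist_force: [0.3, -0.2, 0.2]
gripper_width: 0.996
finger_force: 0.0
```

Emit:
{"name": "servo_tool", "arguments": {"motion": "-0.01 0.02 0.12 0 0 -0.004; -0.01 0.02 0.25 0 0 -0.008; -0.01 0.02 0.37 0 0 -0.008; -0.01 0.02 0.5 0 0 -0.008; -0.01 0.02 0.62 0 0 -0.008; -0.01 0.02 0.74 0 0 -0.008; -0.01 0.02 0.85 0 0 -0.008; -0.01 0.02 0.93 0 0 -0.008; -0.01 0.02 0.98 0 0 -0.008; -0.01 0.02 0.98 0 0 -0.008"}}

```text
time: 6.98
tool_pos: [0.4922, -0.3008, 0.1573]
tcp_rot: [[0.999, 0.05, -0.001], [0.05, -0.999, 0.0], [-0.001, -0.001, -1.0]]
wrist_force: [-0.3, 0.0, -0.4]
gripper_width: 1.001
finger_force: 0.0
```

Emit:
{"name": "servo_tool", "arguments": {"motion": "0 0 0.05 0 0 0; 0 0 0.1 0 0 0; 0 0 0.12 0 0 0; 0 0 0.12 0 0 0"}}

```text
time: 7.32
tool_pos: [0.4925, -0.3009, 0.146]
tcp_rot: [[0.999, 0.05, -0.0], [0.05, -0.999, 0.0], [-0.0, -0.0, -1.0]]
wrist_force: [0.3, -0.3, 0.9]
gripper_width: 1.002
finger_force: 0.0
```

Emit:
{"name": "servo_tool", "arguments": {"motion": "0 0 0 0 0 0; 0 0 0 0 0 0; 0 0 0 0 0 0; 0 0 0 0 0 0; 0 0 0 0 0 0; 0 0 0 0 0 0; 0 0 0 0 0 0; 0 0 0 0 0 0; 0 0 0 0 0 0; 0 0 0 0 0 0", "jaw": 255, "newtons": 50}}

```text
time: 8.15
tool_pos: [0.4926, -0.301, 0.1465]
tcp_rot: [[0.999, 0.05, 0.0], [0.05, -0.999, 0.0], [0.0, -0.0, -1.0]]
wrist_force: [-0.9, 1.0, 6.5]
gripper_width: 0.253
finger_force: 50.3
```

Emit:
{"name": "servo_tool", "arguments": {"motion": "0 0 0 0 0 0; 0 0 0 0 0 0; 0 0 0 0 0 0; 0 0 0 0 0 0"}}

```text
time: 8.48
tool_pos: [0.4926, -0.301, 0.1465]
tcp_rot: [[0.999, 0.05, 0.0], [0.05, -0.999, 0.0], [0.0, -0.0, -1.0]]
wrist_force: [-1.1, 0.2, 5.1]
gripper_width: 0.25
finger_force: 50.3
```

```bash
python3 - <<'E'
from crop import *
s=snap('scene');st=state();print(st)
cv2.imwrite('pics/c4.png',crop(s['image'],230,145,120,90,6))
E
```

```text
{'time': 8.5333, 'joint_pos': array([ 0.02979946,  0.68013672,  0.61624678,  1.84507342, -0.53810967,
        0.78879027, -0.58942098]), 'joint_vel': array([-2.60769730e-04, -5.38251411e-04,  3.26547146e-04, -1.01893558e-05,
        4.38027284e-04,  1.47788376e-04,  3.77309427e-04]), 'effort': array([ 4.00611609e-01, -8.40863872e+01,  1.76543391e+01, -2.57707071e+01,
        8.41259980e-02, -5.41090015e-01, -2.00365881e-03]), 'tool_pos': array([ 0.49264316, -0.30098938,  0.14647607]), 'tcp_rot': array([[ 9.98742475e-01,  5.01339018e-02,  2.47946962e-04],
       [ 5.01338963e-02, -9.98742505e-01,  2.84052912e-05],
       [ 2.49059238e-04, -1.59390236e-05, -9.99999969e-01]]), 'wrist_force': array([-0.5955637 ,  0.33872314,  5.46595861]), 'moment': array([ 0.37767577,  0.16397417, -0.02529247]), 'finger_force': 50.294705629348755, 'gripper_width': 0.25321831751897655}
```

View pics/c4.png

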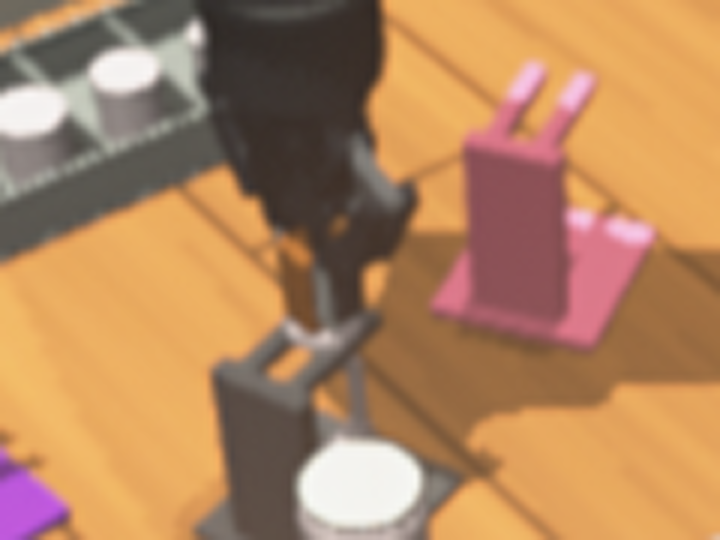

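The grip is held (21.5 mm wide, 50 N) and the hook's collar is on the prongs. I'll raise it 5 mm and draw it out along the rack's -x.

Emit:
{"name": "servo_tool", "arguments": {"motion": "0 0 -0.02 0 0 0; 0 0 -0.04 0 0 0; 0 0 -0.05 0 0 0; 0 0 -0.05 0 0 0"}}

```text
time: 8.87
tool_pos: [0.4926, -0.301, 0.1515]
tcp_rot: [[0.999, 0.05, 0.0], [0.05, -0.999, -0.0], [0.0, 0.0, -1.0]]
wrist_force: [0.3, -0.3, -1.0]
gripper_width: 0.251
finger_force: 49.4
```

Emit:
{"name": "servo_tool", "arguments": {"motion": "-0.05 0.013 0 0 0 0; -0.1 0.027 0 0 0 0; -0.15 0.04 0 0 0 0; -0.2 0.054 0 0 0 0; -0.25 0.068 0 0 0 0; -0.3 0.08 0 0 0 0"}}

```text
time: 9.37
tool_pos: [0.4623, -0.3107, 0.1513]
tcp_rot: [[0.999, 0.05, -0.0], [0.05, -0.999, -0.0], [-0.0, 0.0, -1.0]]
wrist_force: [-0.1, -0.2, -2.2]
gripper_width: 0.252
finger_force: 49.5
```

Emit:
{"name": "servo_tool", "arguments": {"motion": "-0.08 0.02 0 0 0 0; -0.16 0.043 0 0 0 0; -0.24 0.065 0 0 0 0; -0.32 0.087 0 0 0 0; -0.4 0.11 0 0 0 0; -0.45 0.12 0 0 0 0"}}

```text
time: 9.87
tool_pos: [0.4175, -0.3253, 0.1514]
tcp_rot: [[0.999, 0.049, -0.0], [0.049, -0.999, -0.0], [-0.0, 0.0, -1.0]]
wrist_force: [-0.5, -0.4, -0.8]
gripper_width: 0.251
finger_force: 49.5
```

Emit:
{"name": "servo_tool", "arguments": {"motion": "0 0 -0.15 0 0 0; 0 0 -0.4 0 0 0; 0 0 -0.65 0 0 0; 0 0 -0.9 0 0 0.004; 0 0 -1 0 0 0.008; 0 0 -1 0 0 0.008"}}

```text
time: 10.37
tool_pos: [0.4191, -0.3254, 0.2533]
tcp_rot: [[1.0, -0.001, 0.003], [-0.001, -1.0, -0.001], [0.003, 0.001, -1.0]]
wrist_force: [0.4, -0.1, -2.1]
gripper_width: 0.249
finger_force: 49.7
```

Emit:
{"name": "servo_tool", "arguments": {"motion": "0.1 -0.1 -0.1 0 0 0; 0.13 -0.25 -0.25 0 0 0; 0.13 -0.5 -0.4 0 0 0; 0.13 -0.75 -0.5 0 0 0; 0.13 -1 -0.5 0 0 0"}}

```text
time: 10.78
tool_pos: [0.4317, -0.2241, 0.3018]
tcp_rot: [[1.0, 0.0, 0.001], [0.0, -1.0, -0.0], [0.001, 0.0, -1.0]]
wrist_force: [0.2, 0.8, -1.3]
gripper_width: 0.255
finger_force: 49.8
```

Emit:
{"name": "servo_tool", "arguments": {"motion": "0.03 -0.25 0 0 0 0; 0.07 -0.5 0 0 0 0; 0.1 -0.75 0 0 0 0; 0.13 -1 0 0 0 0"}}

```text
time: 11.12
tool_pos: [0.4443, -0.1233, 0.3005]
tcp_rot: [[1.0, 0.001, -0.001], [0.001, -1.0, 0.0], [-0.001, -0.0, -1.0]]
wrist_force: [1.1, -0.5, -2.3]
gripper_width: 0.245
finger_force: 49.7
```

Emit:
{"name": "servo_tool", "arguments": {"motion": "0.03 -0.25 0 0 0 0; 0.07 -0.5 0 0 0 0; 0.1 -0.75 0 0 0 0; 0.13 -1 0 0 0 0"}}

```text
time: 11.45
tool_pos: [0.4573, -0.0234, 0.3005]
tcp_rot: [[1.0, 0.001, -0.001], [0.001, -1.0, -0.0], [-0.001, 0.0, -1.0]]
wrist_force: [0.2, -0.0, -0.9]
gripper_width: 0.252
finger_force: 49.7
```

Emit:
{"name": "servo_tool", "arguments": {"motion": "0.03 -0.25 0 0 0 0; 0.07 -0.5 0 0 0 0; 0.1 -0.75 0 0 0 0; 0.13 -1 0 0 0 0"}}

```text
time: 11.78
tool_pos: [0.4703, 0.0766, 0.3004]
tcp_rot: [[1.0, 0.001, -0.001], [0.001, -1.0, -0.0], [-0.001, 0.0, -1.0]]
wrist_force: [0.6, -0.2, -2.2]
gripper_width: 0.253
finger_force: 49.7
```

Emit:
{"name": "servo_tool", "arguments": {"motion": "0.03 -0.25 0 0 0 0; 0.07 -0.5 0 0 0 0; 0.1 -0.75 0 0 0 0; 0.13 -1 0 0 0 0"}}

```text
time: 12.12
tool_pos: [0.4833, 0.1765, 0.3002]
tcp_rot: [[1.0, 0.001, -0.001], [0.001, -1.0, -0.0], [-0.001, 0.0, -1.0]]
wrist_force: [0.3, -0.5, -0.8]
gripper_width: 0.253
finger_force: 49.7
```

Emit:
{"name": "servo_tool", "arguments": {"motion": "0.03 -0.25 0 0 0 0; 0.07 -0.5 0 0 0 0; 0.1 -0.75 0 0 0 0; 0.13 -1 0 0 0 0; 0.13 -1 0 0 0 0; 0.13 -1 0 0 0 0"}}

```text
time: 12.62
tool_pos: [0.4962, 0.2761, 0.2998]
tcp_rot: [[1.0, 0.003, -0.001], [0.003, -1.0, -0.001], [-0.001, 0.001, -1.0]]
wrist_force: [0.2, -0.2, -1.5]
gripper_width: 0.249
finger_force: 49.6
```

```bash
python3 - <<'E'
from h import *
st=state();print(st['tool_pos'],st['tcp_rot'],st['joint_pos'])
E
```

```text
[0.49622681 0.2760785  0.29979685] [[ 0.99999564  0.00264303 -0.00131416]
 [ 0.00264132 -0.99999566 -0.00130428]
 [-0.0013176   0.00130081 -0.99999829]] [-1.09964654  0.46631828  0.69678846  1.72661151 -0.33398511  1.07264108
 -1.86109837]
```

Emit:
{"name": "servo_tool", "arguments": {"motion": "0.01 -0.1 0 0 0 -0.009; 0.03 -0.2 0 0 0 -0.018; 0.05 -0.3 0 0 0 -0.027; 0.065 -0.39 0 0 0 -0.0366; 0.065 -0.39 0 0 0 -0.0366; 0.065 -0.39 0 0 0 -0.0366"}}

```text
time: 13.12
tool_pos: [0.5032, 0.3132, 0.3008]
tcp_rot: [[0.974, 0.226, -0.001], [0.226, -0.974, -0.001], [-0.001, 0.0, -1.0]]
wrist_force: [-0.1, -0.1, -1.9]
gripper_width: 0.252
finger_force: 49.7
```

Emit:
{"name": "servo_tool", "arguments": {"motion": "0 0 0.1 0 0 0; 0 0 0.2 0 0 0; 0 0 0.3 0 0 0; 0 0 0.4 0 0 0; 0 0 0.48 0 0 0; 0 0 0.54 0 0 0; 0 0 0.54 0 0 0; 0 0 0.54 0 0 0"}}

```text
time: 13.78
tool_pos: [0.5033, 0.3142, 0.2471]
tcp_rot: [[0.974, 0.228, -0.0], [0.228, -0.974, -0.0], [-0.0, 0.0, -1.0]]
wrist_force: [0.5, -0.8, -0.9]
gripper_width: 0.25
finger_force: 49.7
```

```bash
python3 - <<'E'
from crop import *
s=snap('scene');t=snap('top');st=state();print(st['tool_pos'],st['tcp_rot'],st['wrist_force'])
cv2.imwrite('pics/c5.png',np.vstack([crop(s['image'],380,315,100,75,8)]))
c,sn=np.cos(.2317),np.sin(.2317)
p=st['tool_pos']; o=p-[0,0,.0365]
f=lambda x,z:np.round((proj(s,o+[x*c,x*sn,z])-[330,278])*8)
print('seat',f(0,-.084),'point',f(.015,-.063),'collar',f(0,0),'bailhi',np.round((proj(s,[.532,.322,.1615])-[330,278])*8))
for d in(-.014,.014): print(np.round((proj(s,[.532-d*sn,.322+d*c,.1615])-[330,278])*8))
E
```

```text
[0.50345269 0.31431417 0.24764816] [[ 9.73722564e-01  2.27737015e-01  4.70183637e-04]
 [ 2.27736916e-01 -9.73722667e-01  2.54953140e-04]
 [ 5.15890732e-04 -1.41175454e-04 -9.99999857e-01]] [-0.71438612  0.015557   -2.7266988 ]
seat [491. 270.] point [478. 270.] collar [564.  88.] bailhi [462. 287.]
[411. 255.]
[515. 321.]
```

View pics/c5.png

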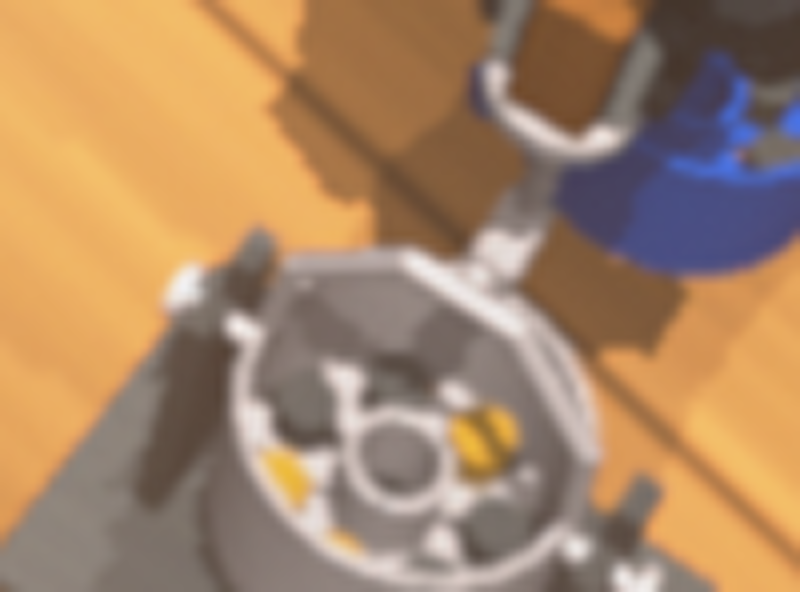

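The bail's straight top runs from (405,255) to (520,328) in this crop, matching my prediction within about 1 mm. The hook is just behind it, so I'll slide it under and raise it.

Emit:
{"name": "servo_tool", "arguments": {"motion": "0.04 0 0 0 0 0; 0.08 0 0 0 0 0; 0.12 0 0 0 0 0; 0.16 0 0 0 0 0; 0.2 0 0 0 0 0; 0.24 0 0 0 0 0; 0.27 0 0 0 0 0; 0.29 0 0 0 0 0; 0.29 0 0 0 0 0; 0.29 0 0 0 0 0"}}

```text
time: 14.72
tool_pos: [0.5315, 0.3208, 0.2472]
tcp_rot: [[0.974, 0.228, -0.0], [0.228, -0.974, -0.0], [-0.0, 0.0, -1.0]]
wrist_force: [-0.2, -0.1, -1.7]
gripper_width: 0.252
finger_force: 49.7
```

Emit:
{"name": "servo_tool", "arguments": {"motion": "0 0 -0.03 0 0 0; 0 0 -0.06 0 0 0; 0 0 -0.09 0 0 0; 0 0 -0.12 0 0 0; 0 0 -0.15 0 0 0; 0 0 -0.17 0 0 0; 0 0 -0.19 0 0 0; 0 0 -0.2 0 0 0; 0 0 -0.2 0 0 0"}}

```text
time: 15.47
tool_pos: [0.5315, 0.3209, 0.2675]
tcp_rot: [[0.974, 0.228, 0.0], [0.228, -0.974, 0.0], [0.0, -0.0, -1.0]]
wrist_force: [-0.0, 0.0, -0.9]
gripper_width: 0.254
finger_force: 49.7
```

```bash
python3 - <<'E'
from crop import *
s=snap('scene');st=state();print(st['tool_pos'],st['wrist_force'])
cv2.imwrite('pics/c6.png',crop(s['image'],380,315,100,75,8))
E
```

```text
[0.53144662 0.32088639 0.26731948] [-0.07822223  0.0638319  -1.267716  ]
```

View pics/c6.png

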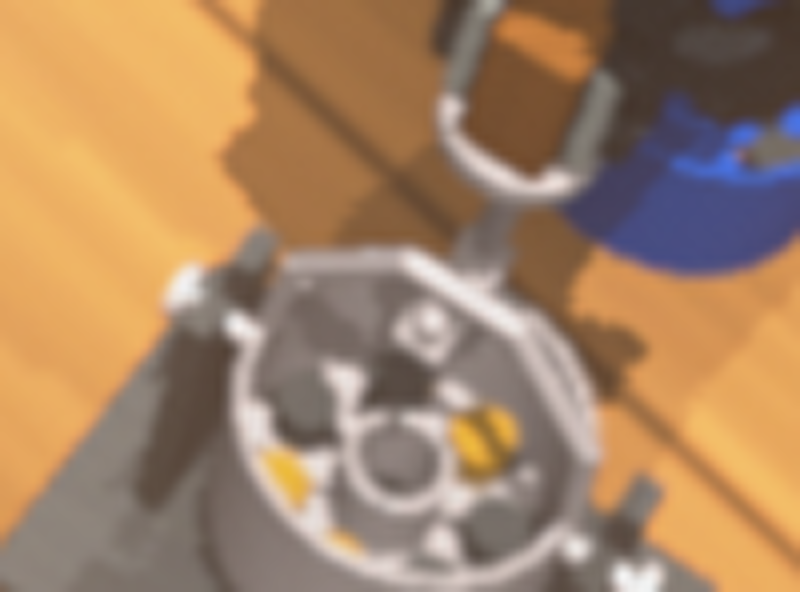

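The hook's point, at (425,325) in the crop, has come through on the far side of the bail, with the rod behind it. I'll raise gently and watch the load.

Emit:
{"name": "servo_tool", "arguments": {"motion": "0 0 -0.01 0 0 0; 0 0 -0.02 0 0 0; 0 0 -0.03 0 0 0; 0 0 -0.04 0 0 0; 0 0 -0.05 0 0 0; 0 0 -0.06 0 0 0; 0 0 -0.07 0 0 0; 0 0 -0.08 0 0 0; 0 0 -0.09 0 0 0; 0 0 -0.1 0 0 0"}}

```text
time: 16.35
tool_pos: [0.5314, 0.3209, 0.2774]
tcp_rot: [[0.974, 0.228, -0.0], [0.228, -0.974, -0.0], [-0.0, 0.0, -1.0]]
wrist_force: [0.2, 0.4, -5.0]
gripper_width: 0.251
finger_force: 49.4
```

Emit:
{"name": "servo_tool", "arguments": {"motion": "0 0 -0.02 0 0 0; 0 0 -0.04 0 0 0; 0 0 -0.06 0 0 0; 0 0 -0.08 0 0 0; 0 0 -0.1 0 0 0; 0 0 -0.12 0 0 0; 0 0 -0.14 0 0 0; 0 0 -0.16 0 0 0; 0 0 -0.18 0 0 0; 0 0 -0.2 0 0 0"}}

```text
time: 17.18
tool_pos: [0.5315, 0.3209, 0.2975]
tcp_rot: [[0.974, 0.228, 0.0], [0.228, -0.974, -0.0], [0.0, 0.0, -1.0]]
wrist_force: [0.0, -0.7, -5.1]
gripper_width: 0.248
finger_force: 49.4
```

```bash
python3 - <<'E'
from h import *
st=state();print(st['time'],st['tool_pos'],st['wrist_force'],st['moment'],st['finger_force'])
E
```

```text
17.1833 [0.53150065 0.32085204 0.29751322] [ 4.51029020e-03 -7.18182745e-01 -5.05570913e+00] [-0.01267152 -0.04113845 -0.05131603] 49.37121570110321
```

The load reads 3.5 N, the basket's weight, with no jam. Lifting on.

Emit:
{"name": "servo_tool", "arguments": {"motion": "0 0 -0.03 0 0 0; 0 0 -0.07 0 0 0; 0 0 -0.12 0 0 0; 0 0 -0.18 0 0 0; 0 0 -0.25 0 0 0; 0 0 -0.32 0 0 0; 0 0 -0.39 0 0 0; 0 0 -0.46 0 0 0; 0 0 -0.53 0 0 0; 0 0 -0.6 0 0 0"}}

```text
time: 18.02
tool_pos: [0.5315, 0.3209, 0.3581]
tcp_rot: [[0.974, 0.228, 0.0], [0.228, -0.974, 0.0], [0.0, -0.0, -1.0]]
wrist_force: [0.4, 0.3, -4.5]
gripper_width: 0.251
finger_force: 49.4
```

Emit:
{"name": "servo_tool", "arguments": {"motion": "0 0 -0.07 0 0 0; 0 0 -0.14 0 0 0; 0 0 -0.21 0 0 0; 0 0 -0.28 0 0 0; 0 0 -0.35 0 0 0; 0 0 -0.42 0 0 0; 0 0 -0.48 0 0 0; 0 0 -0.53 0 0 0; 0 0 -0.57 0 0 0; 0 0 -0.6 0 0 0"}}

```text
time: 18.85
tool_pos: [0.5315, 0.3209, 0.4177]
tcp_rot: [[0.974, 0.228, 0.0], [0.228, -0.974, 0.0], [0.0, -0.0, -1.0]]
wrist_force: [-0.3, -0.3, -4.5]
gripper_width: 0.254
finger_force: 49.4
```

```bash
python3 - <<'E'
from crop import *
s=snap('scene');t=snap('top');st=state();print(st['tool_pos'],st['tcp_rot'],st['joint_pos'],st['wrist_force'])
cv2.imwrite('pics/c7.png',np.hstack([cv2.resize(crop(s['image'],360,280,160,120,2.5),(400,300)),crop(t['image'],165,210,160,120,2.5)]))
E
```

```text
[0.53156244 0.32088269 0.41766449] [[ 9.73708860e-01  2.27795851e-01  3.24779217e-04]
 [ 2.27795786e-01 -9.73708904e-01  2.25340489e-04]
 [ 3.67572044e-04 -1.45432694e-04 -9.99999922e-01]] [-1.05622044  0.4627222   0.65735442  1.40378695 -0.28217066  1.36936386
 -1.73491646] [ 0.34474997 -0.16472646 -4.34271054]
```

View pics/c7.png

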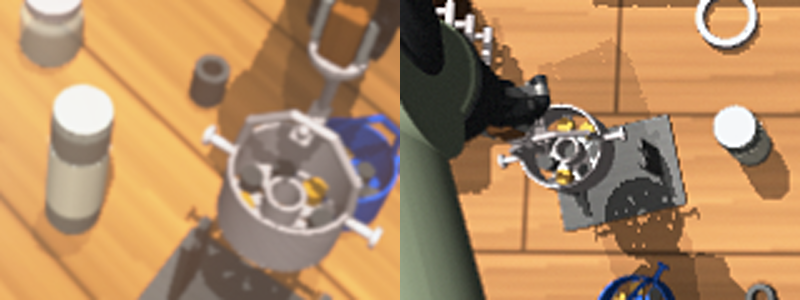

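The basket hangs level on the hook at sleeve height, clear of the cradle and above the can tops. I'll carry it on a path bowed past can_a.

Emit:
{"name": "servo_tool", "arguments": {"motion": "0.008 0.018 0 0 0 0; 0.023 0.055 0 0 0 0; 0.047 0.11 0 0 0 0; 0.078 0.184 0 0 0 0; 0.113 0.267 0 0 0 0; 0.149 0.35 0 0 0 0; 0.184 0.432 0 0 0 0; 0.219 0.515 0 0 0 0; 0.254 0.598 0 0 0 0; 0.289 0.681 0 0 0 0"}}

```text
time: 19.78
tool_pos: [0.5757, 0.2602, 0.4173]
tcp_rot: [[0.974, 0.228, 0.0], [0.228, -0.974, -0.0], [0.0, 0.0, -1.0]]
wrist_force: [-0.0, 0.6, -5.2]
gripper_width: 0.255
finger_force: 49.3
```

Emit:
{"name": "servo_tool", "arguments": {"motion": "0.035 0.083 0 0 0 0; 0.07 0.166 0 0 0 0; 0.106 0.248 0 0 0 0; 0.141 0.331 0 0 0 0; 0.176 0.414 0 0 0 0; 0.211 0.497 0 0 0 0; 0.242 0.57 0 0 0 0; 0.266 0.626 0 0 0 0; 0.285 0.672 0 0 0 0; 0.297 0.699 0 0 0 0"}}

```text
time: 20.62
tool_pos: [0.6203, 0.1993, 0.4173]
tcp_rot: [[0.974, 0.227, -0.0], [0.227, -0.974, -0.0], [-0.0, 0.0, -1.0]]
wrist_force: [-0.0, 0.0, -3.5]
gripper_width: 0.254
finger_force: 49.2
```

Emit:
{"name": "servo_tool", "arguments": {"motion": "-0.002 0.02 0 0 0 0; -0.007 0.06 0 0 0 0; -0.013 0.119 0 0 0 0; -0.022 0.199 0 0 0 0; -0.032 0.288 0 0 0 0; -0.043 0.378 0 0 0 0; -0.053 0.467 0 0 0 0; -0.063 0.557 0 0 0 0; -0.073 0.646 0 0 0 0; -0.083 0.736 0 0 0 0"}}

```text
time: 21.45
tool_pos: [0.6288, 0.1253, 0.4173]
tcp_rot: [[0.974, 0.228, 0.0], [0.228, -0.974, 0.0], [0.0, 0.0, -1.0]]
wrist_force: [0.7, -0.1, -4.8]
gripper_width: 0.25
finger_force: 49.3
```

Emit:
{"name": "servo_tool", "arguments": {"motion": "-0.01 0.089 0 0 0 0; -0.02 0.179 0 0 0 0; -0.03 0.268 0 0 0 0; -0.04 0.358 0 0 0 0; -0.05 0.447 0 0 0 0; -0.06 0.537 0 0 0 0; -0.07 0.626 0 0 0 0; -0.08 0.716 0 0 0 0; -0.09 0.805 0 0 0 0; -0.101 0.895 0 0 0 0"}}

```text
time: 22.28
tool_pos: [0.6393, 0.036, 0.4173]
tcp_rot: [[0.974, 0.228, -0.0], [0.228, -0.974, -0.0], [-0.0, 0.0, -1.0]]
wrist_force: [0.0, 0.7, -5.3]
gripper_width: 0.255
finger_force: 49.3
```

Emit:
{"name": "servo_tool", "arguments": {"motion": "-0.009 0.08 0 0 0 0; -0.017 0.149 0 0 0 0; -0.024 0.209 0 0 0 0; -0.029 0.258 0 0 0 0; -0.032 0.288 0 0 0 0; -0.035 0.308 0 0 0 0; -0.036 0.318 0 0 0 0; -0.036 0.318 0 0 0 0; -0.036 0.318 0 0 0 0; -0.036 0.318 0 0 0 0"}}

```text
time: 23.12
tool_pos: [0.643, 0.0055, 0.4173]
tcp_rot: [[0.974, 0.228, -0.0], [0.228, -0.974, 0.0], [-0.0, -0.0, -1.0]]
wrist_force: [0.5, -0.5, -5.0]
gripper_width: 0.252
finger_force: 49.3
```

```bash
python3 - <<'E'
from h import *
st=state();print(st['time'],st['tool_pos'],st['tcp_rot'],st['wrist_force'])
E
```

```text
23.1167 [0.6429612  0.00546656 0.41728027] [[ 9.73576952e-01  2.28359183e-01 -4.00029139e-05]
 [ 2.28359186e-01 -9.73576945e-01  1.23018167e-04]
 [-1.08535866e-05 -1.28902685e-04 -9.99999992e-01]] [ 0.51121505 -0.5340045  -5.00575256]
```

Emit:
{"name": "servo_tool", "arguments": {"motion": "0 0 0.02 0 0 0; 0 0 0.06 0 0 0; 0 0 0.11 0 0 0; 0 0 0.17 0 0 0; 0 0 0.23 0 0 0; 0 0 0.29 0 0 0; 0 0 0.35 0 0 0; 0 0 0.41 0 0 0; 0 0 0.47 0 0 0; 0 0 0.53 0 0 0"}}

```text
time: 23.95
tool_pos: [0.6429, 0.0051, 0.3636]
tcp_rot: [[0.974, 0.228, -0.0], [0.228, -0.974, -0.0], [-0.0, 0.0, -1.0]]
wrist_force: [0.3, -0.9, -4.5]
gripper_width: 0.253
finger_force: 49.3
```

Emit:
{"name": "servo_tool", "arguments": {"motion": "0 0 0.06 0 0 0; 0 0 0.12 0 0 0; 0 0 0.18 0 0 0; 0 0 0.24 0 0 0; 0 0 0.3 0 0 0; 0 0 0.36 0 0 0; 0 0 0.42 0 0 0; 0 0 0.46 0 0 0; 0 0 0.49 0 0 0; 0 0 0.5 0 0 0"}}

```text
time: 24.78
tool_pos: [0.6429, 0.0051, 0.3138]
tcp_rot: [[0.974, 0.228, -0.0], [0.228, -0.974, -0.0], [-0.0, 0.0, -1.0]]
wrist_force: [0.0, 0.2, -4.5]
gripper_width: 0.251
finger_force: 49.3
```

Emit:
{"name": "servo_tool", "arguments": {"motion": "0 0 0 0 0 0; 0 0 0 0 0 0; 0 0 0 0 0 0; 0 0 0 0 0 0; 0 0 0 0 0 0"}}

```text
time: 25.2
tool_pos: [0.643, 0.0051, 0.3145]
tcp_rot: [[0.974, 0.228, 0.0], [0.228, -0.974, 0.0], [0.0, 0.0, -1.0]]
wrist_force: [-0.8, 0.3, -4.5]
gripper_width: 0.254
finger_force: 49.3
```

```bash
python3 - <<'E'
from crop import *
s=snap('scene');t=snap('top');st=state();print(st['tool_pos'],st['wrist_force'])
cv2.imwrite('pics/c8.png',np.hstack([crop(t['image'],270,180,66,100,6),crop(s['image'],246,255,66,100,6)]))
b=np.array([.6430,.0055]);z=st['tool_pos'][2]-.225;print(z)
for n,c,o in(('t',t,(237,130)),('s',s,(213,205))):
    for l,p in(('sleevetop',[*b,z+.032]),('rimc',[*b,z+.055]),('bail',[*b,z+.115])): print(n,l,np.round((proj(c,p)-o)*6+2.5))
E
```

```text
[0.64298254 0.00508061 0.31442708] [-0.25991107  0.44760561 -5.15566324]
0.08942707810068831
t sleevetop [197. 289.]
t rimc [196. 279.]
t bail [193. 251.]
s sleevetop [186. 270.]
s rimc [182. 232.]
s bail [173. 125.]
```

View pics/c8.png

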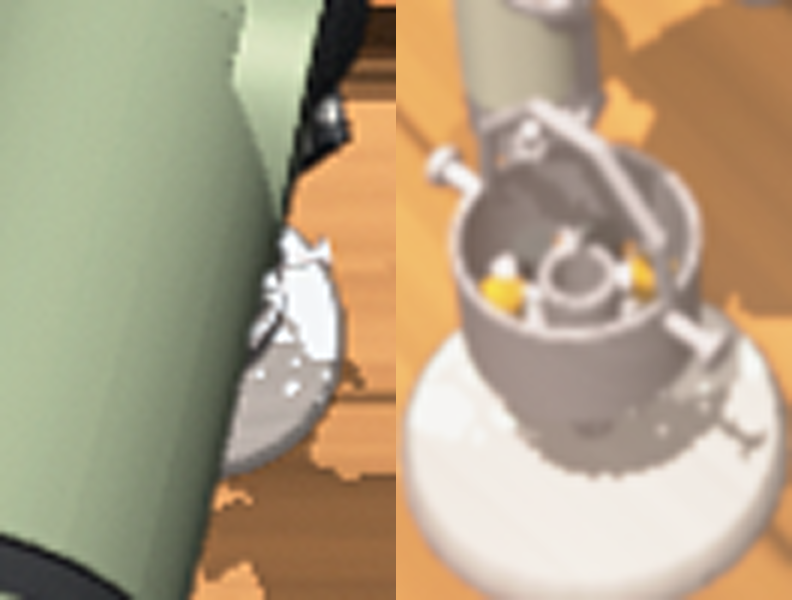

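In the scene half the sleeve's top ring is centred at crop (182,278) and the rim spans (56..306, about 238). Next I compare these with the spindle as the same camera measured it.

```bash
python3 - <<'E'
from h import *
s=snap('scene');z=state()['tool_pos'][2]-.225
q=lambda u,v:(213+(u-396-2.5)/6,205+(v-2.5)/6)
print('sleeve',onz(s,*q(578,277),z+.032), 'sleeve L/R',onz(s,*q(540,277),z+.032),onz(s,*q(618,277),z+.032))
P=np.array([onz(s,*q(*p),z+.053)[:2] for p in((452,237),(702,240),(480,302),(575,338),(670,302),(520,325),(630,325))])
f=np.linalg.lstsq(np.c_[2*P,np.ones(len(P))],(P**2).sum(1),rcond=None)[0];print('rim',f[:2],np.sqrt(f[2]+f[:2]@f[:2]))
h=[onz(s,*q(*p),z+.042) for p in((438,163),(708,345))];print('pin heads',h,np.mean(h,0),np.linalg.norm(h[0]-h[1]))
E
```

```text
sleeve [0.6459184  0.0071134  0.12138087] sleeve L/R [ 0.65690982 -0.00144305  0.12138087] [0.63434667 0.01612339 0.12138087]
rim [0.64285228 0.00496518] 0.0451878544999063
pin heads [array([ 0.66056405, -0.06229959,  0.13138087]), array([0.63070238, 0.06653909, 0.13138087])] [0.64563322 0.00211975 0.13138087] 0.13225402295156435
```

Rim centre (0.6429, 0.0050) and sleeve (0.6459, 0.0071) agree with the spindle at (0.6446, 0.0058) within about 1–2 mm. The sleeve allows 3 mm, so I'll lower in stages and watch the load.

Emit:
{"name": "servo_tool", "arguments": {"motion": "0 0 0.02 0 0 0; 0 0 0.05 0 0 0; 0 0 0.08 0 0 0; 0 0 0.11 0 0 0; 0 0 0.14 0 0 0; 0 0 0.17 0 0 0; 0 0 0.2 0 0 0; 0 0 0.23 0 0 0; 0 0 0.26 0 0 0; 0 0 0.28 0 0 0"}}

```text
time: 26.18
tool_pos: [0.6429, 0.0051, 0.2859]
tcp_rot: [[0.974, 0.228, -0.0], [0.228, -0.974, -0.0], [-0.0, 0.0, -1.0]]
wrist_force: [0.1, -0.2, -4.2]
gripper_width: 0.251
finger_force: 49.3
```

Emit:
{"name": "servo_tool", "arguments": {"motion": "0 0 0.02 0 0 0; 0 0 0.04 0 0 0; 0 0 0.06 0 0 0; 0 0 0.08 0 0 0; 0 0 0.1 0 0 0; 0 0 0.1 0 0 0; 0 0 0.1 0 0 0; 0 0 0.1 0 0 0"}}

```text
time: 26.85
tool_pos: [0.643, 0.005, 0.2764]
tcp_rot: [[0.974, 0.228, 0.0], [0.228, -0.974, -0.0], [0.0, 0.0, -1.0]]
wrist_force: [0.9, 1.1, -4.4]
gripper_width: 0.251
finger_force: 49.3
```

```bash
python3 - <<'E'
from h import *
st=state();print(st['time'],st['tool_pos'],st['wrist_force'],st['moment'])
E
```

```text
26.85 [0.64300108 0.00501328 0.27638683] [ 0.87176177  1.07267162 -4.38643954] [-0.02072245  0.07902211 -0.0312175 ]
```

Full weight is still carried with the underside below the spindle tip, so the sleeve is on. Lowering to the seat.

Emit:
{"name": "servo_tool", "arguments": {"motion": "0 0 0.03 0 0 0; 0 0 0.06 0 0 0; 0 0 0.09 0 0 0; 0 0 0.12 0 0 0; 0 0 0.15 0 0 0; 0 0 0.18 0 0 0; 0 0 0.21 0 0 0; 0 0 0.24 0 0 0; 0 0 0.265 0 0 0; 0 0 0.28 0 0 0"}}

```text
time: 27.68
tool_pos: [0.6429, 0.0051, 0.2479]
tcp_rot: [[0.974, 0.228, -0.0], [0.228, -0.974, -0.0], [-0.0, -0.0, -1.0]]
wrist_force: [-0.1, -0.2, -4.2]
gripper_width: 0.253
finger_force: 49.3
```

Emit:
{"name": "servo_tool", "arguments": {"motion": "0 0 0.01 0 0 0; 0 0 0.02 0 0 0; 0 0 0.03 0 0 0; 0 0 0.04 0 0 0; 0 0 0.05 0 0 0; 0 0 0.06 0 0 0; 0 0 0.07 0 0 0; 0 0 0.08 0 0 0; 0 0 0.08 0 0 0; 0 0 0.08 0 0 0"}}

```text
time: 28.52
tool_pos: [0.6429, 0.0051, 0.2403]
tcp_rot: [[0.974, 0.228, -0.0], [0.228, -0.974, -0.0], [-0.0, 0.0, -1.0]]
wrist_force: [-0.8, 0.5, -1.2]
gripper_width: 0.252
finger_force: 49.7
```

```bash
python3 - <<'E'
from crop import *
st=state();print(st['time'],st['tool_pos'],st['wrist_force'],st['moment'])
s=snap('scene');z=.02
cv2.imwrite('pics/c9.png',crop(s['image'],246,255,80,100,6))
b=[.643,.0055]
for l,p in(('sleeve',[*b,z+.032]),('rimc',[*b,z+.055]),('bail',[*b,z+.115])): print(l,np.round((proj(s,p)-(206,205))*6+2.5))
E
```

```text
28.5167 [0.64294537 0.00508803 0.24026514] [-0.76665124  0.50047051 -1.17490333] [ 0.01857784  0.00207642 -0.05284741]
sleeve [238. 378.]
rimc [235. 344.]
bail [226. 248.]
```

View pics/c9.png

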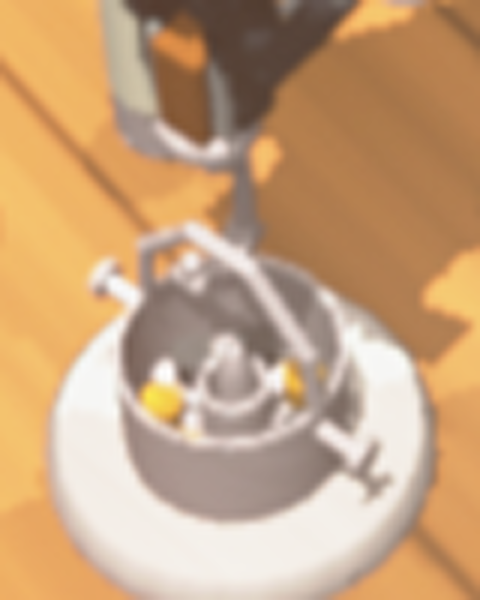

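The basket sits flat with the spindle tip showing through the sleeve at (228,350), and the load is off the hook. Now I'll unhook: down 20 mm, back out, then up.

Emit:
{"name": "servo_tool", "arguments": {"motion": "0 0 0.03 0 0 0; 0 0 0.06 0 0 0; 0 0 0.09 0 0 0; 0 0 0.12 0 0 0; 0 0 0.15 0 0 0; 0 0 0.18 0 0 0; 0 0 0.195 0 0 0; 0 0 0.195 0 0 0; 0 0 0.195 0 0 0"}}

```text
time: 29.32
tool_pos: [0.643, 0.005, 0.2208]
tcp_rot: [[0.974, 0.228, -0.0], [0.228, -0.974, -0.0], [-0.0, 0.0, -1.0]]
wrist_force: [0.1, 0.5, -0.1]
gripper_width: 0.254
finger_force: 49.7
```

Emit:
{"name": "servo_tool", "arguments": {"motion": "-0.04 0 0 0 0 0; -0.08 0 0 0 0 0; -0.12 0 0 0 0 0; -0.16 0 0 0 0 0; -0.2 0 0 0 0 0; -0.24 0 0 0 0 0; -0.28 0 0 0 0 0; -0.32 0 0 0 0 0; -0.36 0 0 0 0 0; -0.36 0 0 0 0 0"}}

```text
time: 30.15
tool_pos: [0.6073, -0.0034, 0.2209]
tcp_rot: [[0.974, 0.227, -0.0], [0.227, -0.974, 0.0], [-0.0, -0.0, -1.0]]
wrist_force: [-0.5, -0.2, -1.9]
gripper_width: 0.256
finger_force: 49.7
```

```bash
python3 - <<'E'
from h import *
st=state();print(st['time'],st['tool_pos'],st['tcp_rot'],st['wrist_force'],st['joint_pos'])
E
```

```text
30.15 [ 0.60725397 -0.00341888  0.22089907] [[ 9.73792317e-01  2.27438981e-01 -1.83121744e-04]
 [ 2.27438993e-01 -9.73792330e-01  4.26385097e-05]
 [-1.68624891e-04 -8.31700782e-05 -9.99999982e-01]] [-0.48154613 -0.21107552 -1.86550424] [-0.48780791  0.60795637  0.59942505  1.70687312 -0.40616732  0.95397316
 -1.07412325]
```

Emit:
{"name": "servo_tool", "arguments": {"motion": "0 0 -0.1 0 0 0; 0 0 -0.25 0 0 0; 0 0 -0.4 0 0 0; 0 0 -0.55 0 0 0; 0 0 -0.7 0 0 0; 0 0 -0.8 0 0 0; 0 0 -0.8 0 0 0"}}

```text
time: 30.73
tool_pos: [0.6088, -0.0032, 0.3032]
tcp_rot: [[0.974, 0.228, 0.003], [0.228, -0.974, 0.0], [0.003, 0.0, -1.0]]
wrist_force: [-0.3, -0.3, -2.1]
gripper_width: 0.254
finger_force: 49.7
```

Emit:
{"name": "servo_tool", "arguments": {"motion": "-0.15 0 0 0 0 0.01; -0.3 0 0 0 0 0.02; -0.45 0 0 0 0 0.03; -0.6 0 0 0 0 0.0365; -0.6 0 0 0 0 0.0365"}}

```text
time: 31.15
tool_pos: [0.5473, -0.0176, 0.3004]
tcp_rot: [[1.0, -0.003, -0.002], [-0.003, -1.0, 0.0], [-0.002, -0.0, -1.0]]
wrist_force: [-0.4, 0.3, -1.6]
gripper_width: 0.253
finger_force: 49.6
```

Emit:
{"name": "servo_tool", "arguments": {"motion": "-0.11 0.25 0 0 0 0; -0.22 0.5 0 0 0 0; -0.33 0.75 0 0 0 0; -0.44 1 0 0 0 0"}}

```text
time: 31.48
tool_pos: [0.5051, -0.1176, 0.3005]
tcp_rot: [[1.0, 0.002, -0.0], [0.002, -1.0, -0.0], [-0.0, 0.0, -1.0]]
wrist_force: [0.0, -0.4, -0.9]
gripper_width: 0.252
finger_force: 49.6
```

Emit:
{"name": "servo_tool", "arguments": {"motion": "-0.11 0.25 0 0 0 0; -0.22 0.5 0 0 0 0; -0.33 0.75 0 0 0 0; -0.44 1 0 0 0 0"}}

```text
time: 31.82
tool_pos: [0.4612, -0.2178, 0.3006]
tcp_rot: [[1.0, 0.002, -0.0], [0.002, -1.0, -0.0], [-0.0, 0.0, -1.0]]
wrist_force: [-0.1, -1.8, -1.8]
gripper_width: 0.253
finger_force: 49.6
```

Emit:
{"name": "servo_tool", "arguments": {"motion": "-0.11 0.25 0 0 0 -0.004; -0.22 0.5 0 0 0 -0.008; -0.33 0.75 0 0 0 -0.008; -0.44 1 0 0 0 -0.008; -0.44 1 0 0 0 -0.008; -0.44 1 0 0 0 -0.008; -0.44 1 0 0 0 -0.008"}}

```text
time: 32.4
tool_pos: [0.418, -0.3166, 0.3005]
tcp_rot: [[0.999, 0.051, -0.0], [0.051, -0.999, 0.0], [-0.0, -0.0, -1.0]]
wrist_force: [0.5, 0.4, -1.3]
gripper_width: 0.252
finger_force: 49.8
```

```bash
python3 - <<'E'
from h import *
st=state();print(st['time'],st['tool_pos'],st['tcp_rot'],st['wrist_force'],st['joint_pos'])
E
```

```text
32.4 [ 0.41797681 -0.31655363  0.30045209] [[ 9.98681982e-01  5.13241674e-02 -3.58705930e-04]
 [ 5.13242750e-02 -9.98681997e-01  2.97349034e-04]
 [-3.42971963e-04 -3.15367445e-04 -9.99999891e-01]] [ 0.53697217  0.36541239 -1.34762954] [-0.03483773  0.39886191  0.77018938  1.83737177 -0.32008029  1.03412989
 -0.6568453 ]
```

Emit:
{"name": "servo_tool", "arguments": {"motion": "-0.01 0.09 0.1 0 0 0; -0.012 0.09 0.3 0 0 0; -0.012 0.09 0.5 0 0 0; -0.012 0.09 0.7 0 0 0; -0.012 0.09 0.85 0 0 0; -0.012 0.09 0.9 0 0 0"}}

```text
time: 32.9
tool_pos: [0.417, -0.3243, 0.2087]
tcp_rot: [[0.999, 0.053, -0.002], [0.053, -0.999, 0.001], [-0.002, -0.002, -1.0]]
wrist_force: [0.1, 0.1, -2.8]
gripper_width: 0.247
finger_force: 49.7
```

Emit:
{"name": "servo_tool", "arguments": {"motion": "0 0 0.1 0 0 0; 0 0 0.2 0 0 0; 0 0 0.3 0 0 0; 0 0 0.4 0 0 0; 0 0 0.5 0 0 0; 0 0 0.56 0 0 0; 0 0 0.59 0 0 0; 0 0 0.59 0 0 0; 0 0 0.59 0 0 0"}}

```text
time: 33.65
tool_pos: [0.4169, -0.3261, 0.1519]
tcp_rot: [[0.999, 0.051, 0.0], [0.051, -0.999, -0.0], [0.0, 0.0, -1.0]]
wrist_force: [-0.0, -1.5, -1.0]
gripper_width: 0.252
finger_force: 49.8
```

```bash
python3 - <<'E'
from h import *
st=state();print(st['time'],st['tool_pos'],st['tcp_rot'],st['wrist_force'])
d=st['tcp_rot'].T@(np.array([.4926,-.301,.1515])-st['tool_pos']);print('to seat, units',d/.1)
E
```

```text
33.65 [ 0.41689769 -0.32608799  0.15192378] [[ 9.98720342e-01  5.05734961e-02  2.00831568e-05]
 [ 5.05734984e-02 -9.98720332e-01 -1.38376207e-04]
 [ 1.30592885e-05  1.39214809e-04 -9.99999990e-01]] [-0.00482677 -1.52541711 -0.9631707 ]
to seat, units [ 0.76874222 -0.21227416  0.00421824]
```

Emit:
{"name": "servo_tool", "arguments": {"motion": "0.05 -0.014 0 0 0 0; 0.1 -0.028 0 0 0 0; 0.15 -0.041 0 0 0 0; 0.2 -0.055 0 0 0 0; 0.25 -0.069 0 0 0 0; 0.3 -0.083 0 0 0 0; 0.34 -0.094 0 0 0 0; 0.38 -0.105 0 0 0 0; 0.38 -0.105 0 0 0 0"}}

```text
time: 34.4
tool_pos: [0.4552, -0.3131, 0.1517]
tcp_rot: [[0.999, 0.052, 0.0], [0.052, -0.999, 0.0], [0.0, -0.0, -1.0]]
wrist_force: [0.2, -0.2, -1.4]
gripper_width: 0.254
finger_force: 49.8
```

Emit:
{"name": "servo_tool", "arguments": {"motion": "0.05 -0.014 0 0 0 0; 0.1 -0.028 0 0 0 0; 0.15 -0.041 0 0 0 0; 0.2 -0.055 0 0 0 0; 0.25 -0.069 0 0 0 0; 0.3 -0.083 0 0 0 0; 0.34 -0.094 0 0 0 0; 0.37 -0.102 0 0 0 0; 0.387 -0.107 0 0 0 0; 0.387 -0.107 0 0 0 0"}}

```text
time: 35.23
tool_pos: [0.4927, -0.3007, 0.1517]
tcp_rot: [[0.999, 0.051, -0.0], [0.051, -0.999, -0.0], [-0.0, 0.0, -1.0]]
wrist_force: [-0.1, -0.2, -1.9]
gripper_width: 0.256
finger_force: 49.8
```

Emit:
{"name": "servo_tool", "arguments": {"motion": "0 0 0.01 0 0 0; 0 0 0.02 0 0 0; 0 0 0.03 0 0 0; 0 0 0.04 0 0 0; 0 0 0.045 0 0 0; 0 0 0.05 0 0 0; 0 0 0.05 0 0 0; 0 0 0.05 0 0 0"}}

```text
time: 35.9
tool_pos: [0.4924, -0.3009, 0.1468]
tcp_rot: [[0.999, 0.051, -0.0], [0.051, -0.999, -0.0], [-0.0, 0.0, -1.0]]
wrist_force: [-0.1, 0.2, -1.5]
gripper_width: 0.251
finger_force: 49.8
```

```bash
python3 - <<'E'
from h import *
st=state();print(st['time'],st['tool_pos'],st['tcp_rot'],st['wrist_force'])
E
```

```text
35.9 [ 0.49240945 -0.30085776  0.14679947] [[ 9.98712391e-01  5.07302653e-02 -1.04535512e-05]
 [ 5.07302651e-02 -9.98712391e-01 -1.95177723e-05]
 [-1.14302329e-05  1.89623297e-05 -1.00000000e+00]] [-0.12028398  0.19623288 -1.50064289]
```

Emit:
{"name": "servo_tool", "arguments": {"motion": "0 0 0.003 0 0 0; 0 0 0.006 0 0 0; 0 0 0.01 0 0 0; 0 0 0.01 0 0 0; 0 0 0.01 0 0 0"}}

```text
time: 36.32
tool_pos: [0.4925, -0.301, 0.1464]
tcp_rot: [[0.999, 0.051, 0.001], [0.051, -0.999, 0.0], [0.001, -0.0, -1.0]]
wrist_force: [-2.7, 2.7, 11.5]
gripper_width: 0.25
finger_force: 51.6
```

```bash
python3 - <<'E'
from h import *
st=state();print(st['time'],st['tool_pos'],st['wrist_force'],st['moment'])
E
```

```text
36.3167 [ 0.49247639 -0.30095957  0.14644399] [-2.68537447  2.73737288 11.53144916] [0.68696154 0.70178985 0.04201659]
```

The collar is on the prongs and pressing. I'll ease off 0.5 mm, release and rise.

Emit:
{"name": "servo_tool", "arguments": {"motion": "0 0 -0.006 0 0 0; 0 0 -0.006 0 0 0; 0 0 -0.006 0 0 0"}}

```text
time: 36.57
tool_pos: [0.4925, -0.3009, 0.1465]
tcp_rot: [[0.999, 0.051, 0.0], [0.051, -0.999, -0.0], [0.0, 0.0, -1.0]]
wrist_force: [-1.2, 0.6, 2.4]
gripper_width: 0.251
finger_force: 50.4
```

Emit:
{"name": "servo_tool", "arguments": {"motion": "0 0 0 0 0 0; 0 0 0 0 0 0; 0 0 0 0 0 0; 0 0 0 0 0 0; 0 0 0 0 0 0; 0 0 0 0 0 0; 0 0 0 0 0 0; 0 0 0 0 0 0; 0 0 0 0 0 0; 0 0 0 0 0 0", "jaw": 0}}

```text
time: 37.4
tool_pos: [0.4924, -0.3008, 0.1464]
tcp_rot: [[0.999, 0.051, -0.0], [0.051, -0.999, -0.0], [-0.0, 0.0, -1.0]]
wrist_force: [0.0, -0.7, -0.5]
gripper_width: 0.996
finger_force: 0.0
```

Emit:
{"name": "servo_tool", "arguments": {"motion": "0 0 -0.1 0 0 0; 0 0 -0.25 0 0 0; 0 0 -0.4 0 0 0; 0 0 -0.55 0 0 0; 0 0 -0.7 0 0 0; 0 0 -0.85 0 0 0; 0 0 -1 0 0 0"}}

```text
time: 37.98
tool_pos: [0.4923, -0.3009, 0.2479]
tcp_rot: [[0.999, 0.05, 0.0], [0.05, -0.999, -0.0], [0.0, 0.0, -1.0]]
wrist_force: [0.1, -0.3, 0.1]
gripper_width: 1.001
finger_force: 0.0
```

Emit:
{"name": "servo_tool", "arguments": {"motion": "0 -0.25 -0.1 0 0 0; 0 -0.5 -0.2 0 0 0; 0 -0.75 -0.3 0 0 0; 0 -1 -0.3 0 0 0; 0 -1 -0.3 0 0 0; 0 -1 -0.3 0 0 0"}}

```text
time: 38.48
tool_pos: [0.4876, -0.1998, 0.2772]
tcp_rot: [[0.999, 0.053, 0.001], [0.053, -0.999, 0.001], [0.001, -0.0, -1.0]]
wrist_force: [-0.2, -0.0, 0.2]
gripper_width: 0.999
finger_force: 0.0
```

```bash
python3 - <<'E'
from crop import *
st=state();print(st['time'],st['tool_pos'],st['wrist_force'],st['gripper_width'])
s=snap('scene')
cv2.imwrite('pics/c10.png',np.hstack([crop(s['image'],222,160,80,120,5),crop(s['image'],246,265,80,120,5)]))
print((proj(s,[.4926,-.3014,.161])-(182,100))*5+2)
E
```

```text
38.4833 [ 0.4875939  -0.1998051   0.27719584] [-0.20678048 -0.02109716  0.23474444] 0.9986116046281789
[204.42035875 196.53513376]
```

View pics/c10.png

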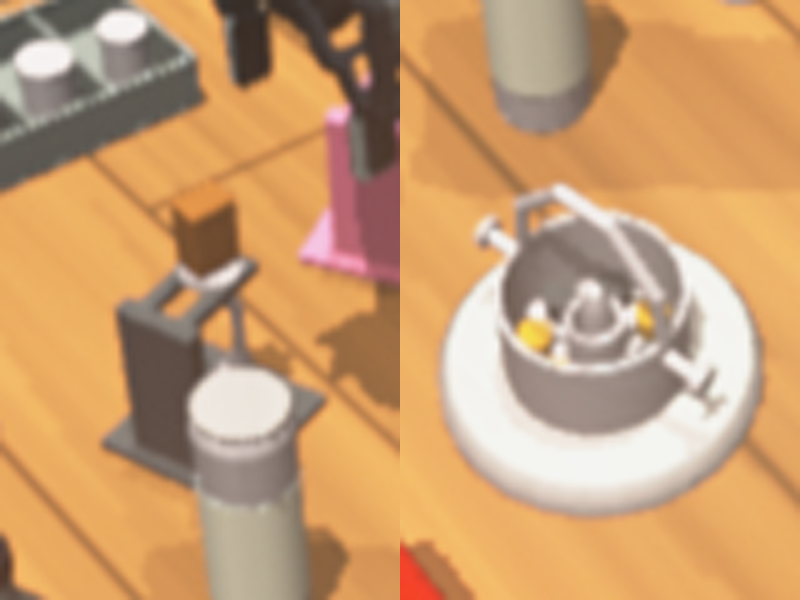

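The hook hangs upright on the rack with its grip top at (205,197), against an expected (204,197). The basket sits flat on the stand with the spindle through its sleeve, and the gripper is clear.

```bash
python3 -c "
from workcell import *
print(finish_job())"
```

```text
the job is handed in; nothing more can be done
None
```

The job is handed in at about 38.5 s: the last picture shows the basket sitting flat on the drain stand over the spindle and the hook hanging upright on its rack, but the hand-in call gave no verdict.

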